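# Hand-test the yellow limit switch on the lehr loading track

### The job

Before the first glass goes into the annealing lehr, test the yellow limit switch on the loading track by hand: push its upright roller lever over sideways, along the track to either side, until it clicks at about 30 degrees from upright, then back away and let it spring upright again. Leave the blue switch's lever alone and do not disturb the amber glass globe in the tray.

Things in the scene. Friction and masses are not known exactly. Their poses are not given: they have to be found in the camera images.
- yellow_roller (a point): Centre of the white roller (diameter 22, width 14 mm) atop the upright lever of the yellow switch, the one to test. It is 145 mm above the bench, 40 above the top of the fixed yellow housing (34 x 40 mm) and 55 above the hinge. At rest: x = hinge axis, level, from housing to tray side; y = level, along the track, the way the lever swings (+y or -y); z = up. 60 mm is free on both sides along y.
- yellow_lever (a joint): Angle of the yellow switch's lever (rad): 0 upright, positive leaning to the roller's +y, negative to -y. Clicks at 0.42 rad either side (roller then 22 mm aside); stops at 1.1 either side. Either side will do. A spring (0.5 N m/rad, about 4 N at the roller at the click) rights it when let go.
- blue_roller (a point): Centre of the roller of the other switch, which must be left alone: same make, size and axes but a blue housing, at the other end of the same track, 240 to 360 mm from the yellow one.
- globe: Open-necked amber glass globe, diameter 120, height 114 mm, loose in the steel tray on the rails between the switches; origin at the centre of its underside, 54 mm above the bench, 130 mm or more from each roller. The tray's red trip plate (12 x 30 mm, top 135 mm above the bench) stands between the rollers, in line with them. A paddle and a wooden mould lie well outside the track.

How it is judged:
On the way:
1. the yellow switch's lever is pushed over past its click, 0.42 rad to either side, for 0.1 s ((value of joint yellow_lever above 0.42 rad or value of joint yellow_lever below -0.42 rad)), for 0.1 s.
At the end, for the whole second after the job is handed in: The yellow lever, once clicked, is back upright within 0.12 rad (7 degrees); the blue switch's roller is within 12 mm and the globe within 20 mm of where they started, and the globe stands upright within 0.17 rad (10 degrees) (value of joint yellow_lever between -0.12 and 0.12 rad and distance of blue_roller from where it was at the start of the episode below 0.012 m and distance of globe from where it was at the start of the episode below 0.02 m and angle between globe's own z axis and vertical below 0.17 rad); the robot touches nothing.
It fails at once if the blue switch's roller is pushed more than 12 mm from its place (distance of blue_roller from where it was at the start of the episode above 0.012 m).
It fails at once if the glass globe is shifted more than 20 mm or tipped more than 0.17 rad (distance of globe from where it was at the start of the episode above 0.02 m or angle between globe's own z axis and vertical above 0.17 rad).
It also fails if it takes over 32 s, if anything falls off the work surface, if the arm or the gripper's body presses on something with over 40 N, if the wrist force passes 120 N, or if a joint passes its speed limit or range.

### The arm

A 7-joint arm with a two-finger parallel gripper is mounted at the origin on the work surface. World frame = base frame: x ahead of the robot, y to its left, z up, the work surface at z = 0. Lengths are in m, angles in rad, forces in N, time in s.
With the tool pointing down it reaches from about 0.425 to 0.925 m from the base axis. Payload 6.8 kg.
Tool frame: the origin (TCP) lies at the very end of the fingers, on their centre line; the grasp point (between the pads) lies 19 mm behind it; z points along the fingers, x is the direction in which the jaws open and shut, and the axes are right-handed (so a half turn about z gives the same grasp; the last joint's range is limited). The gripper opens to 85 mm and grips with 20 to 120 N. Pads are 22 mm wide; open, the fingers measure 114 mm over their backs; the gripper's body (76 mm by 85 mm) begins 54 mm behind the grasp point. The pads swing forward as they close: fully open they stand 13 mm farther back than shut.
Start: joints at [1.22, 0.477, 0.022, 1.555, -0.011, 1.109, -0.083], TCP at [0.162, -0.655, 0.231] pointing down, gripper open.
Joint ranges: [-2.96, 2.96], [-0.34, 2.1], [-1.41, 1.46], [0.24, 2.44], [-1.37, 4.51], [0.17, 1.92], [-2.96, 2.96]. Speed limits (rad/s): [2.39, 2.39, 3.14, 3.14, 3.14, 3.14, 3.14].

### API

Orientations are given as a rotation vector (axis times angle).
In Python, from bench import get_obs, imaging, hand_in gives the robot as it stands.
- The arm moves only by the tool send_rows, never from a script. Its argument "motion" is a list of rows, each an object with "dp": the shift along the world's x, y, z in m, a list of three; "rot": the turn, a rotation vector about the world's x, y, z in rad, a list of three; "grip": the finger opening in m, from 0 to 0.0854. In form: [{"dp": [dx, dy, dz], "rot": [ax, ay, az], "grip": grip}, ...]. A call has 1 to 20 rows; each row shifts and turns the pose as measured when the row begins; what a row does not reach is not made up. A row lasts 1/8 s, in which the tool goes at most 62.5 mm and 10.7 degrees, less where a joint would pass 70% of its speed; a pose out of reach is approached as far as the arm can. A call is refused whole if a number of a shift passes 0.0625 or a number of a turn 0.188, either way. A call with a gripper value outside its range is refused whole. The fingers move at their own pace and stop on an object; "grip_force" is the grip in N (left out, the last holds). Time passes only in rows, so rows that do not move let the fingers close. It gives the time, the measured TCP pose, the force and the opening at its end, in the units of the state.
- get_obs(): the state, without advancing time (a new reading comes with each control period).
- imaging.grab_frame(name): name is "scene" or "side" or "wrist"; returns a dict with "img" (420x560x3 uint8, red, green, blue), "fx", "fy", "cx", "cy" (pixels), "D" ([k1, k2, p1, p2, k3] as OpenCV has them; the pictures are not rectified), "R" (3x3) and "t" (3): a world point X has camera coordinates R X + t. Camera axes: x right, y down, z forward; pixel columns grow to the right and rows downward; lengths in m; the calibration is good to about 2 mm. A picture is of the moment at which its call begins. There is no depth.
- hand_in(): hands the job in, once; it reports no verdict.
The state is a dict: "clock": time; "joints": joint angles; "qvel": joint speeds; "tau": joint torques, N m; "tcp_pos": TCP position; "orientation": TCP orientation; "contact_force": force on the tool from outside, world axes, zero at the start; "moment": the same for the moment, N m; "grip_width": finger opening in m.
Only numpy, scipy, OpenCV 4.12 (cv2) and the standard library are available. Lean on these libraries where they do the work, as an engineer would, in place of code of your own. Each camera call takes 0.05 s, during which the arm holds its last target. There are 200 camera calls.

## Working session

There is one attempt and no reset: what is moved stays moved. The work goes in short steps, Python scripts to look and compute and a tool call to move; the robot and the scene stay as the last step left them, time stands still between calls to the robot, and variables do not carry over. Pictures are saved under pics/ and viewed, about 8 in all and at most 12, crops included, and the job is handed in when it is done.

Besides the shell and the picture viewer there is one more tool, called after "Emit:" by a JSON object that holds its "op" and its "data". send_rows: Moves the arm, as the interface text tells. Its arguments: {"type":"object","properties":{"motion":{"type":"array","items":{"type":"object","properties":{"dp":{"type":"array","items":{"type":"number"}},"rot":{"type":"array","items":{"type":"number"}},"grip":{"type":"number"}}}},"grip_force":{"type":"number"}},"required":["motion"]}

```bash
mkdir -p pics; cat > h.py <<'E'
import numpy as np, cv2, pickle
from bench import get_obs, imaging, hand_in
def grab(n,tag):
    f=imaging.grab_frame(n); pickle.dump(f,open(f'{tag}.pkl','wb')); cv2.imwrite(f'pics/{tag}.png',f['img'][:,:,::-1]); return f
def K(f): return np.array([[f['fx'],0,f['cx']],[0,f['fy'],f['cy']],[0,0,1.]])
def ray(f,uv):
    p=cv2.undistortPoints(np.array([[uv]],float),K(f),np.array(f['D'],float))[0,0]
    R=np.array(f['R']);t=np.array(f['t']); return -R.T@t, R.T@np.array([p[0],p[1],1])
def atz(f,uv,z):
    c,d=ray(f,uv); return c+d*(z-c[2])/d[2]
def tri(obs):
    A=np.zeros((3,3));b=np.zeros(3)
    for f,uv in obs:
        c,d=ray(f,uv);d/=np.linalg.norm(d);P=np.eye(3)-np.outer(d,d);A+=P;b+=P@c
    return np.linalg.solve(A,b)
def proj(f,X):
    return cv2.projectPoints(np.array(X,float).reshape(-1,3),cv2.Rodrigues(np.array(f['R'],float))[0],np.array(f['t'],float),K(f),np.array(f['D'],float))[0][:,0]
def load(t): return pickle.load(open(f'{t}.pkl','rb'))
E
python3 - <<'E'
from h import *
a=grab('scene','s0');b=grab('side','d0')
cv2.imwrite('pics/both0.png',np.vstack([a['img'],b['img']])[:,:,::-1])
for f in(a,b): print(-np.array(f['R']).T@f['t'],f['fx'])
print(get_obs())
E
```

```text
[1.14957224 0.05416988 0.50907727] 418.8785954686174
[0.38042197 0.50175195 0.5210683 ] 443.8953140442898
{'clock': 0.1, 'joints': array([ 1.21988524,  0.47772678,  0.02234787,  1.55633656, -0.01150516,
        1.1093184 , -0.08311016]), 'qvel': array([-0.00161031, -0.00069691,  0.0010054 , -0.00489588, -0.00172101,
       -0.00039759, -0.00011335]), 'tau': array([ 5.11343198e-03, -5.97762108e+01,  1.61426526e+00, -2.81952202e+01,
        1.28634754e-02,  5.05880904e-03,  4.52746406e-05]), 'tcp_pos': array([ 0.16215125, -0.65468505,  0.23042355]), 'orientation': array([-2.47339570e+00,  1.93548127e+00,  2.16376565e-03]), 'contact_force': array([-0.07866626, -0.19083259,  0.92782577]), 'moment': array([ 0.01383022, -0.00824983,  0.03023973]), 'grip_width': 0.08544726079617755}
```

View pics/s0.png

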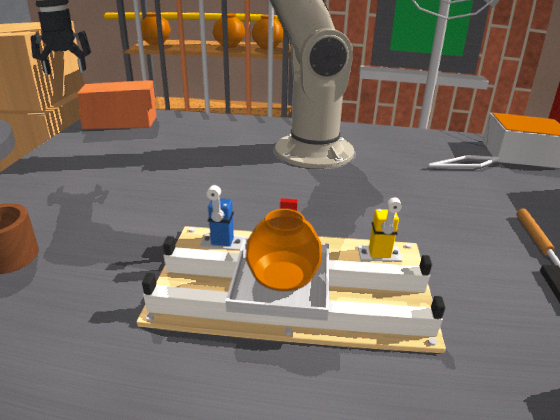

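View pics/d0.png

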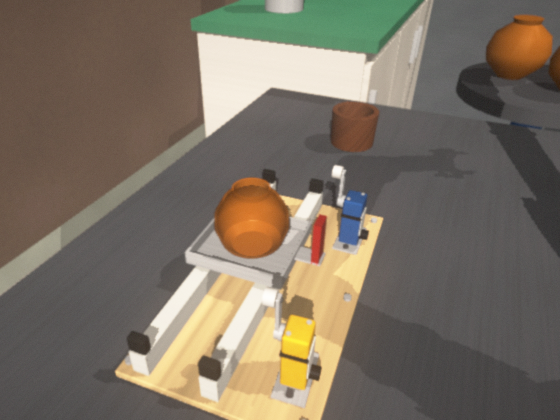

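The scene view shows the yellow roller at about (394,205), blue at (214,193) and the red plate at (289,204). In the side view the yellow roller is at (272,297), blue at (338,172) and the globe at (252,220).

```bash
python3 - <<'E'
from h import *
a,b=load('s0'),load('d0')
for n,u,v in(('Y',(394,205),(272,297)),('B',(214,193),(338,172))):
    print(n,tri([(a,u),(b,v)]),atz(a,u,.145),atz(b,v,.145))
print('plate top',atz(a,(289,201),.135),atz(b,(319,219),.135))
print('globe ctr',tri([(a,(285,250)),(b,(252,220))]))
s=cv2.resize(a['img'][170:290,180:440],None,fx=3,fy=3,interpolation=3)[:, :, ::-1]
t=cv2.resize(b['img'][150:410,220:400],None,fx=2.2,fy=2.2,interpolation=3)[:,:,::-1]
cv2.imwrite('pics/c1.png',s);cv2.imwrite('pics/c2.png',t)
E
```

```text
Y [0.52424689 0.16746348 0.143986  ] [0.52506823 0.16672463 0.145     ] [0.52402814 0.169212   0.145     ]
B [ 0.53972863 -0.1430053   0.14356102] [ 0.5408211  -0.14300909  0.145     ] [ 0.53909314 -0.13902546  0.145     ]
plate top [ 0.52767715 -0.01282535  0.135     ] [ 0.5282157  -0.01171116  0.135     ]
globe ctr [ 0.63356979 -0.00371728  0.10785599]
```

View pics/c1.png

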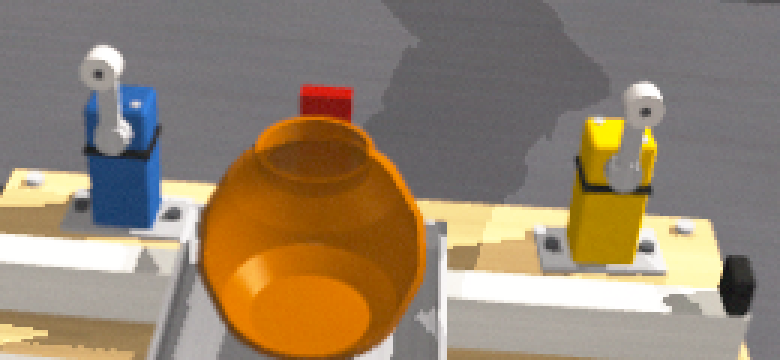

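View pics/c2.png

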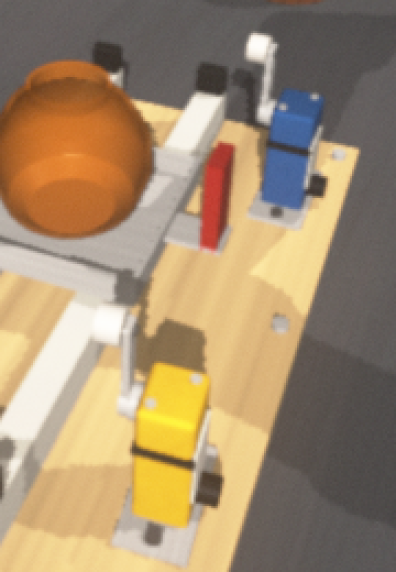

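The yellow roller is at about (0.525, 0.168) and the track direction at about (-0.05, 1). I will carry the tool high around to the outer (+y) side with the fingers shut, then push towards -y.

Emit:
{"op": "send_rows", "data": {"motion": [{"dp": [0.0,0.0,0.04],"rot": [0,0,0],"grip": 0},{"dp": [0.034,0.026,0.02],"rot": [0,0,-0.05],"grip": 0},{"dp": [0.034,0.026,0.01],"rot": [0,0,-0.05],"grip": 0},{"dp": [0.034,0.026,0],"rot": [0,0,-0.05],"grip": 0},{"dp": [0.034,0.026,0],"rot": [0,0,-0.04],"grip": 0},{"dp": [0.034,0.026,0],"rot": [0,0,0],"grip": 0},{"dp": [0.034,0.026,0],"rot": [0,0,0],"grip": 0},{"dp": [0.034,0.026,0],"rot": [0,0,0],"grip": 0},{"dp": [0.034,0.026,0],"rot": [0,0,0],"grip": 0},{"dp": [0.034,0.026,0],"rot": [0,0,0],"grip": 0},{"dp": [0.034,0.026,0],"rot": [0,0,0],"grip": 0},{"dp": [0,0,0],"rot": [0,0,0],"grip": 0}]}}

```text
clock: 1.6
tcp_pos: [0.5083, -0.3814, 0.2962]
orientation: [-2.267, 2.169, 0.019]
contact_force: [-0.0, -0.1, -0.7]
grip_width: 0.0002
```

Emit:
{"op": "send_rows", "data": {"motion": [{"dp": [0.001,0.046,0],"rot": [0,0,0],"grip": 0},{"dp": [0.001,0.046,0],"rot": [0,0,0],"grip": 0},{"dp": [0.001,0.046,0],"rot": [0,0,0],"grip": 0},{"dp": [0.001,0.046,0],"rot": [0,0,0],"grip": 0},{"dp": [0.001,0.046,0],"rot": [0,0,0],"grip": 0},{"dp": [0.001,0.046,0],"rot": [0,0,0],"grip": 0},{"dp": [0.001,0.046,0],"rot": [0,0,0],"grip": 0},{"dp": [0.001,0.046,0],"rot": [0,0,0],"grip": 0},{"dp": [0.001,0.046,0],"rot": [0,0,0],"grip": 0},{"dp": [0.001,0.046,0],"rot": [0,0,0],"grip": 0},{"dp": [0.001,0.046,0],"rot": [0,0,0],"grip": 0},{"dp": [0.001,0.046,0],"rot": [0,0,0],"grip": 0},{"dp": [0.001,0.046,0],"rot": [0,0,0],"grip": 0},{"dp": [0.001,0.03,0],"rot": [0,0,0],"grip": 0},{"dp": [0,0,0],"rot": [0,0,0],"grip": 0}]}}

```text
clock: 3.48
tcp_pos: [0.5135, 0.2493, 0.2914]
orientation: [2.24, -2.192, -0.02]
contact_force: [-0.2, -0.2, -0.1]
grip_width: -0.0
```

Emit:
{"op": "send_rows", "data": {"motion": [{"dp": [0.006,-0.002,-0.04],"rot": [0,0,0],"grip": 0},{"dp": [0.006,-0.002,-0.04],"rot": [0,0,0],"grip": 0},{"dp": [0,-0.003,-0.04],"rot": [0,0,0],"grip": 0},{"dp": [0,0,-0.03],"rot": [0,0,0],"grip": 0},{"dp": [0,0,-0.012],"rot": [0,0,0],"grip": 0},{"dp": [0,0,0],"rot": [0,0,0],"grip": 0}]}}

```text
clock: 4.22
tcp_pos: [0.5288, 0.2301, 0.1252]
orientation: [2.225, -2.204, -0.01]
contact_force: [-0.5, -0.2, 1.0]
grip_width: 0.0
```

```bash
python3 - <<'E'
from h import *
a=grab('scene','s1');b=grab('side','d1')
cv2.imwrite('pics/v1.png',np.hstack([cv2.resize(a['img'][120:300,300:480],(400,400)),cv2.resize(b['img'][140:420,140:420],(400,400))])[:,:,::-1])
o=get_obs();print(o['tcp_pos'],o['contact_force'],o['clock'],proj(a,o['tcp_pos']),proj(b,o['tcp_pos']))
E
```

```text
[0.52956396 0.23103601 0.12647636] [-0.06612441 -0.06191182  0.30063373] 4.325 [[429.96326951 219.12205811]] [[243.90109583 346.11445836]]
```

View pics/v1.png

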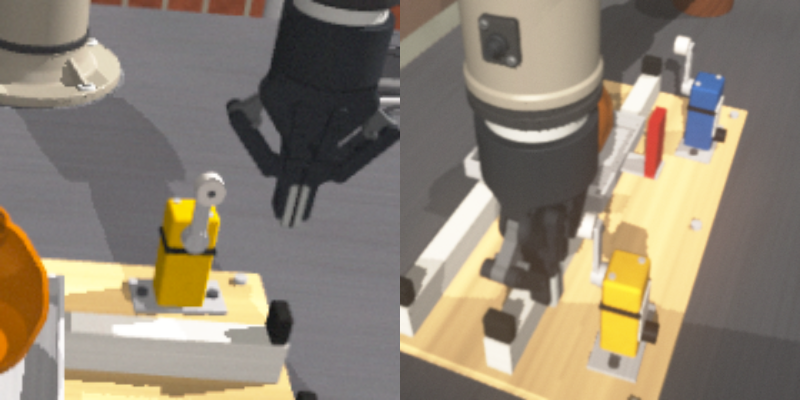

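The closed fingers stand beside the yellow roller (tip at crop (290,222), roller at (210,188)) at the right height and in line with it. Now I push in slowly.

Emit:
{"op": "send_rows", "data": {"motion": [{"dp": [-0.003,-0.012,0.002],"rot": [0,0,0],"grip": 0},{"dp": [0,-0.012,0],"rot": [0,0,0],"grip": 0},{"dp": [0,-0.009,0],"rot": [0,0,0],"grip": 0},{"dp": [0,-0.008,0],"rot": [0,0,0],"grip": 0},{"dp": [0,-0.008,0],"rot": [0,0,0],"grip": 0},{"dp": [0,-0.006,0],"rot": [0,0,0],"grip": 0}]}}

```text
clock: 5.08
tcp_pos: [0.5291, 0.1747, 0.1326]
orientation: [-2.232, 2.208, 0.005]
contact_force: [1.0, 2.7, -2.0]
grip_width: -0.0002
```

Emit:
{"op": "send_rows", "data": {"motion": [{"dp": [-0.003,-0.006,-0.004],"rot": [0,0,0],"grip": 0},{"dp": [0,-0.006,-0.002],"rot": [0,0,0],"grip": 0},{"dp": [0,-0.003,0],"rot": [0,0,0],"grip": 0},{"dp": [0,0,0],"rot": [0,0,0],"grip": 0}]}}

```text
clock: 5.58
tcp_pos: [0.5264, 0.1625, 0.1268]
orientation: [-2.232, 2.201, 0.008]
contact_force: [1.7, 5.2, 1.3]
grip_width: 0.0
```

```bash
python3 - <<'E'
from h import *
a=grab('scene','s2');b=grab('side','d2')
cv2.imwrite('pics/v2.png',np.hstack([cv2.resize(a['img'][150:290,320:460],(560,560),interpolation=3),cv2.resize(b['img'][140:420,180:300],(240,560))])[:,:,::-1])
o=get_obs();print(o['tcp_pos'],o['contact_force'],o['clock'])
E
```

```text
[0.52641994 0.16251969 0.12691546] [0.49208857 4.67339112 2.27807705] 5.675
```

View pics/v2.png

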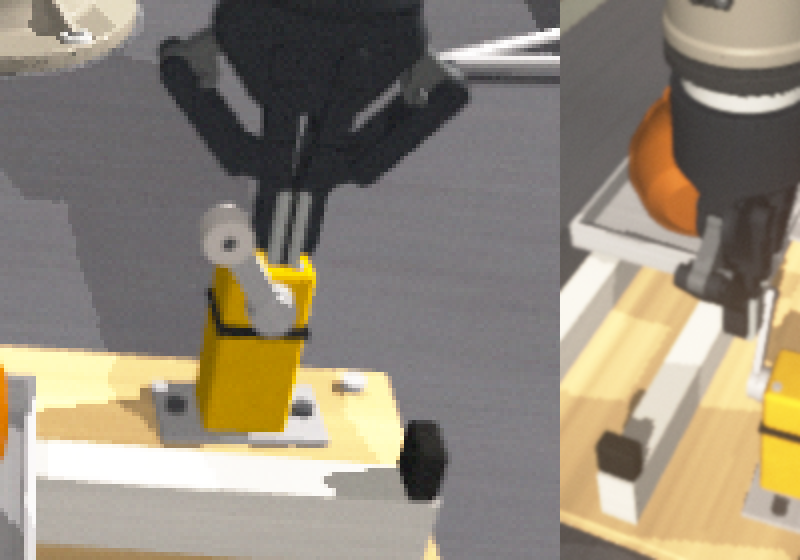

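The roller has moved from (394.7,205) to about (377,211). That is roughly 30 mm aside or 0.55 rad, past the click, with 4.7 N on the tool, and it has been held for more than 0.1 s. Now I back away along +y, then go up.

Emit:
{"op": "send_rows", "data": {"motion": [{"dp": [0,0,0],"rot": [0,0,0],"grip": 0},{"dp": [0,0.008,0],"rot": [0,0,0],"grip": 0},{"dp": [0,0.008,0],"rot": [0,0,0],"grip": 0},{"dp": [0,0.01,0],"rot": [0,0,0],"grip": 0},{"dp": [0,0.012,0],"rot": [0,0,0],"grip": 0},{"dp": [0,0.015,0],"rot": [0,0,0],"grip": 0},{"dp": [0,0.02,0],"rot": [0,0,0],"grip": 0},{"dp": [0,0.015,0.01],"rot": [0,0,0],"grip": 0},{"dp": [0,0.01,0.04],"rot": [0,0,0],"grip": 0},{"dp": [0,0.01,0.04],"rot": [0,0,0],"grip": 0},{"dp": [0,0,0.03],"rot": [0,0,0],"grip": 0},{"dp": [0,0,0],"rot": [0,0,0],"grip": 0},{"dp": [0,0,0],"rot": [0,0,0],"grip": 0}]}}

```text
clock: 7.3
tcp_pos: [0.5227, 0.279, 0.2514]
orientation: [-2.24, 2.202, 0.009]
contact_force: [-1.2, -0.8, -0.1]
grip_width: 0.0003
```

```bash
python3 - <<'E'
from h import *
a=grab('scene','s3');b=grab('side','d3');a0=load('s0');a2=load('s2')
cv2.imwrite('pics/v3.png',np.hstack([cv2.resize(a['img'][150:350,180:460],(560,400)),cv2.resize(b['img'][140:420,180:348],(240,400))])[:,:,::-1])
o=get_obs();print(o['tcp_pos'],o['contact_force'],o['clock'])
g=lambda f,r:cv2.cvtColor(f['img'][r[0]:r[1],r[2]:r[3]],cv2.COLOR_RGB2GRAY)
for n,c in(('Y',(394,205)),('B',(214,193)),('globe',(285,250))):
    w=45 if n=='globe' else 9
    T=g(a0,(c[1]-w,c[1]+w,c[0]-w,c[0]+w)); p=w+25
    for k,f in(('push',a2),('end',a)):
        m=cv2.matchTemplate(g(f,(c[1]-p,c[1]+p,c[0]-p,c[0]+p)),T,cv2.TM_CCOEFF_NORMED);_,v,_,l=cv2.minMaxLoc(m)
        print(n,k,'shift px',l[0]-25,l[1]-25,round(v,2))
E
```

```text
[0.52266035 0.27886949 0.2509682 ] [-0.43075873 -0.88872688 -0.45122983] 7.4
Y push shift px -15 -24 0.61
Y end shift px 0 0 0.92
B push shift px 0 0 1.0
B end shift px 0 0 1.0
globe push shift px 0 0 0.95
globe end shift px 0 0 0.98
```

View pics/v3.png

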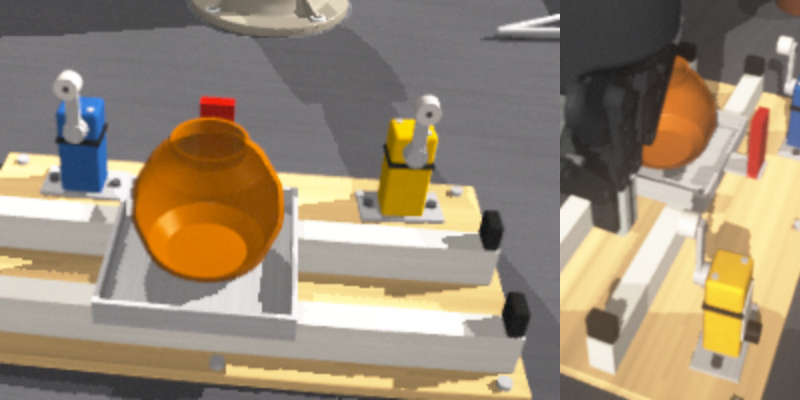

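```bash
python3 - <<'E'
from h import *
f=load('s2'); y=np.array([.5251,.1667]); u=np.array([.05,-.9987])
for th in(.42,.5,.55,.6,.65): print(th,proj(f,[*(y+u*.055*np.sin(th)),.09+.055*np.cos(th)]))
E
```

```text
0.42 [[380.43850353 206.50116626]]
0.5 [[377.97104831 207.31608312]]
0.55 [[376.46806485 207.905773  ]]
0.6 [[375.00011587 208.55512987]]
0.65 [[373.57113509 209.26216351]]
```

```bash
python3 -c "
from bench import hand_in; print(hand_in())"
```

```text
the job is handed in; nothing more can be done
None
```

I tested the yellow switch and handed the job in at about 7.4 s on the clock. With the fingers shut, I pushed its roller towards -y from the outer side, held it for at least 0.2 s, backed off and lifted clear.

- **Push:** in the picture the roller was about 27–30 mm aside, a lever angle of about 0.5–0.57 rad against the 0.42 click. The tool read 4.7–5.2 N, against about 4 N expected at the click. The template match for the roller failed during the push (score 0.61), so the angle comes from a roller position I read by eye.
- **After backing off:** the yellow lever was upright again, with 0 px shift from the start (match score 0.92). The blue roller and the globe also showed 0 px shift (scores 1.00 and 0.98).
- **Arm at hand-in:** it stood clear of everything, with about 1 N of residual force reading. No check failed other than that template match.

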